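# Try two look-alike lids on the tea caddy and sort out the odd one

## Robot

A 6-joint arm with a two-finger parallel gripper is mounted at the origin on the work surface. World frame = base frame: x ahead of the robot, y to its left, z up, the work surface at z = 0. Lengths are in m, angles in rad, forces in N, time in s.
With the tool pointing down it reaches from about 0.35 to 0.925 m from the base axis. Payload 6.4 kg.
Tool frame: the origin (TCP) lies at the very end of the fingers, on their centre line; the grasp point (between the pads) lies 19 mm behind it; z points along the fingers, y is the line along which they close (so a half turn about z gives the same grasp; the last joint's range is limited). The gripper opens to 85 mm and grips with 20 to 120 N. Pads are 22 mm wide; open, the fingers measure 114 mm over their backs; the gripper's body (76 mm by 85 mm) begins 54 mm behind the grasp point. The pads swing forward as they close: fully open they stand 13 mm farther back than shut.
Start: joints at [1.123, 0.245, 1.558, -0, 1.339, -0.174], TCP at [0.176, 0.626, 0.231] pointing down, gripper open.
Joint ranges: [-3.13, 3.13], [-1.02, 2.26], [0.13, 2.54], [-0.95, 4.09], [0.21, 2.88], [-2.74, 2.74]. Speed limits (rad/s): [2.57, 2.57, 3.14, 3.14, 3.14, 3.14].

## Interface

Orientations are given as a unit quaternion [x, y, z, w].
In Python, from cell import bot gives the robot as it stands. The module is installed in compiled form; this text tells all that it offers. Calls block until the motion is done:
- bot.goto(position, orientation): joint-space move of the TCP to a pose.
- bot.movel(position, vel=0.15, attitude=None, f_stop=None): straight line of the TCP; attitude=None keeps the orientation; vel is the mean speed in m/s. With f_stop (N) it stops when the force on the tool has changed by that much, and returns True; else False.
- bot.move_joints(angles): joint-space move.
- bot.gripper_to(opening, squeeze=None): finger opening in m; squeeze is the grip in N (None keeps the last); returns when the fingers have stopped.
- bot.pause(seconds).
- bot.solve_ik(position, orientation): joint angles nearest the present ones, or None.
- bot.sense(): the state.
- bot.grab_frame(name): name is "scene" or "top" or "wrist"; returns a dict with "color" (420x560x3 uint8, red, green, blue), "depth" (420x560 float32, m along the optical axis (not along the pixel's ray), 0 where there is no reading), "vfov" (degrees; the focal length in pixels is half the picture's height over the tangent of half this angle, whatever the lens; pixels are square), "cx", "cy" (the principal point, pixels), "R" (3x3) and "t" (3): a world point X has camera coordinates R X + t; the wrist camera has in their place "hand_eye" (4x4, takes a point from camera to tool coordinates, whose origin is the TCP and whose axes are the flange's). Camera axes: x right, y down, z forward; pixel columns grow to the right and rows downward; lengths in m; the calibration is good to about 2 mm. A picture is of the moment at which its call begins: read the wrist's pose just before it.
A pose or a line that the arm cannot do raises bot.PlanningError and nothing moves.
- bot.sign_off(): hands the job in; it is judged then, once.
The state is a dict: "clock": time; "q": joint angles; "dq": joint speeds; "tau": joint torques, N m; "ee_pos": TCP position; "ee_rot": TCP orientation; "force": force on the tool from outside, world axes, zero at the start; "torque": the same for the moment, N m; "gripper_width": finger opening in m; "finger_force": force on a finger pad.
Only numpy, scipy, OpenCV 4.12 (cv2) and the standard library are available. Lean on these libraries where they do the work, as an engineer would, in place of code of your own. Each camera call takes 0.05 s, during which the arm holds its last target. There are 200 camera calls.

## Task

Only one of these two look-alike wooden lids belongs to the tea caddy; try them on its threaded neck to find out which, turning gently and never forcing one that binds. Leave the lid that turns fully home screwed down on the caddy's shoulder, and set the one that stops short down flat in the rosewood tray. Leave everything else on the cabinet where it is.

Things in the scene. Friction and masses are not known exactly. Their poses are not given: they have to be found in the camera images.
- lid_a: one of two look-alike dark-wood lids (identical outside; the name does not tell which fits), loose, about 150 g, lying mouth down. Round, 56 mm across, 34 mm high, straight smooth sides. Origin: centre of the open underside; z up through the closed top. Inside, 5 mm up, are three thread lugs 120 degrees apart; a brass dot at the edge of the top marks the x axis, above one lug
- lid_b: one of two look-alike dark-wood lids (identical outside; the name does not tell which fits), loose, about 150 g, lying mouth down. Round, 56 mm across, 34 mm high, straight smooth sides. Origin: centre of the open underside; z up through the closed top. Inside, 5 mm up, are three thread lugs 120 degrees apart; a brass dot at the edge of the top marks the x axis, above one lug
- caddy: white stoneware tea caddy with blue bands, 89 mm across, in an oak stand 116 mm square screwed to the cabinet top: it cannot move or turn. Origin: on the cabinet top, centre of the stand; z up. A brass dot on the flat shoulder, 35 mm from the axis, marks its x axis. With a lid's dot in line with it (or 120 or 240 degrees off) the lid is 25 degrees short of where the thread catches
- caddy_shoulder (a point): on the caddy's axis at the height of its flat shoulder, 110 mm above the cabinet top; axes as the caddy. The lid that fits ends with its underside on this shoulder, no gap: about 135 degrees clockwise from dots in line. The lid that does not fit is shallower inside and binds on the rim of the neck before that, its underside still several mm above the shoulder. Either lid turns freely for the first 65 degrees
- neck: fixed threaded neck on the shoulder, 18 mm high, 44 mm across the thread (a lid's mouth is 2 mm wider). Origin as caddy_shoulder. Right-hand thread, three starts: clockwise from above lowers a lid 24 mm per turn (3.8 mm per rad), with 1 mm of axial play. Free turning takes under 0.1 N m; at either stop the moment passes 0.2 N m (snug) within about 20 degrees, and a binding lid turned on past some 0.4 N m is being forced
- neck_mouth (a point): centre of the rim of the neck, 18 mm above the shoulder. A lid put over the neck with the dots in line drops until its underside is about 8 mm above the shoulder (10 mm below this rim); put on with the dots elsewhere it stops up to 8 mm higher and rides down the thread as it is turned clockwise
- tray: low square rosewood tray for odd lids, fixed, 140 x 140 mm outside, 128 x 128 mm inside, walls 6 mm thick and 20 mm high. Origin: centre of the underside; x and y along its sides
- tray_in (a point): centre of the tray's inner floor, 6 mm above the cabinet top
- abacus: a bystander, loose; it must stay where it stands. Small rosewood abacus lying flat, 190 x 92 mm, 20 mm high. Origin: centre of the underside
- trinket_box: a bystander, loose; it must stay where it stands. Black lacquer trinket box, 89 x 124 mm, 53 mm high. Origin: centre of the underside
- tankard: a bystander, loose; it must stay where it stands. Open pewter tankard with a handle, 84 mm in diameter, 115 mm high. Origin: centre of the underside
- piggy_bank: a bystander, loose; it must stay where it stands. Copper piggy bank, about 130 mm long, 82 mm wide, 105 mm high. Origin: on the cabinet top below its middle
- tile_rack: a bystander, loose; it must stay where it stands. Green rack with ten mahjong tiles, 270 mm long, 30 mm deep, 58 mm high. Origin: centre of the underside
- teacup: a bystander, loose; it must stay where it stands. Small blue tea cup, 68 mm in diameter, 45 mm high. Origin: centre of the underside
There are look-alikes about, which are no part of the job. What is shaped like the lid_b but purple, red or turquoise is not meant.

How it is judged:
By the outcome, as a careful person would: the job done as asked, in the order asked, and still so for the second after the job is handed in, with the robot touching nothing.
It also fails if it takes over 72 s, if anything falls off the work surface, if the arm or the gripper's body presses on something with over 40 N, if the wrist force passes 120 N, or if a joint passes its speed limit or range.

## Working session

There is one attempt and no reset: what is moved stays moved. The work goes in short steps, each a Python script; the robot and the scene stay as the last script left them, time stands still between calls to the robot, and variables do not carry over. Pictures are saved under pics/ and viewed, at most 10 in all, crops included, and the job is handed in when it is done.

```bash
mkdir -p pics
cat > h.py <<'E'
import numpy as np, cv2
from cell import bot
from scipy.spatial.transform import Rotation as Ro
def cloud(f):
    H,W=f["depth"].shape; fl=H/2/np.tan(np.radians(f["vfov"])/2)
    v,u=np.mgrid[:H,:W]; d=f["depth"]
    P=np.stack([(u-f["cx"])/fl*d,(v-f["cy"])/fl*d,d],-1)
    return (P-f["t"])@f["R"]
E
python3 - <<'E'
from h import *
import pickle
s=bot.sense(); print(s)
fs={n:bot.grab_frame(n) for n in("scene","top")}
pickle.dump(fs,open("f.pkl","wb"))
im=[]
for n in fs: cv2.imwrite(f"pics/{n}.png",cv2.resize(fs[n]["color"][...,::-1],(784,588),interpolation=cv2.INTER_CUBIC)); print(n,fs[n]["R"],fs[n]["t"],fs[n]["vfov"])
E
```

```text
{'clock': 0.0, 'q': array([ 1.12286357e+00,  2.45843724e-01,  1.55904952e+00,  2.07377404e-05,
        1.33870937e+00, -1.74087563e-01]), 'dq': array([ 1.51714878e-03, -5.24795810e-04, -1.02675998e-03, -1.16208827e-05,
       -1.30413616e-04, -9.40762301e-04]), 'tau': array([-2.44060202e-04, -4.29514325e+01, -3.26126468e+01, -1.28267975e-04,
        5.40595996e-03, -1.70947033e-05]), 'ee_pos': array([0.17551127, 0.62525802, 0.23014228]), 'ee_rot': array([ 1.36497467e-01,  9.90639910e-01, -9.53676370e-04, -3.17148178e-04]), 'force': array([ 0.11950731,  0.17926406, -0.4563186 ]), 'torque': array([ 0.04149435, -0.02188932,  0.02760322]), 'finger_force': 0.0, 'gripper_width': 0.0854210159368315}
scene [[-0.69844438  0.71558021 -0.01097319]
 [ 0.61897185  0.59631096 -0.51116249]
 [-0.35923433 -0.36381066 -0.85941404]] [ 0.36286423 -0.26892871  1.37495227] 55.48970312630521
top [[-0.00816744 -0.99994114 -0.00714265]
 [-0.99886118  0.00849398 -0.04694885]
 [ 0.04700675  0.00675107 -0.99887176]] [0.03032347 0.51593814 1.43127141] 53.09592083305225
```

View pics/top.png

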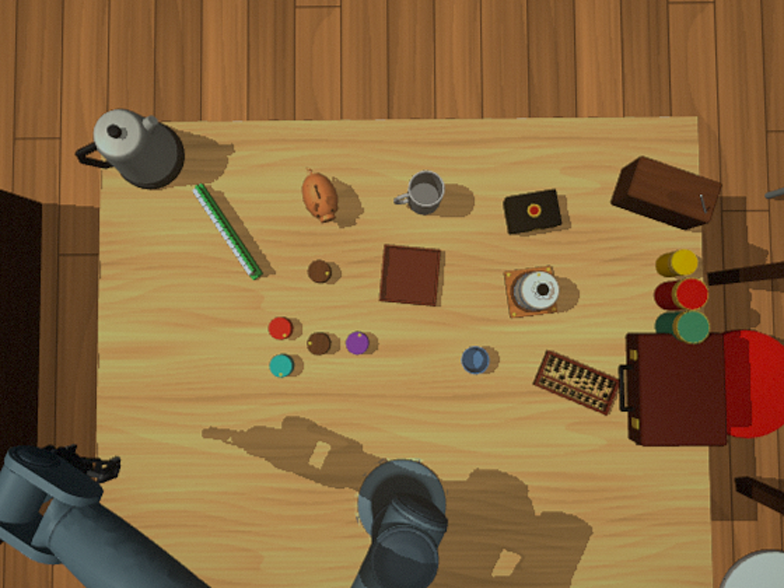

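View pics/scene.png

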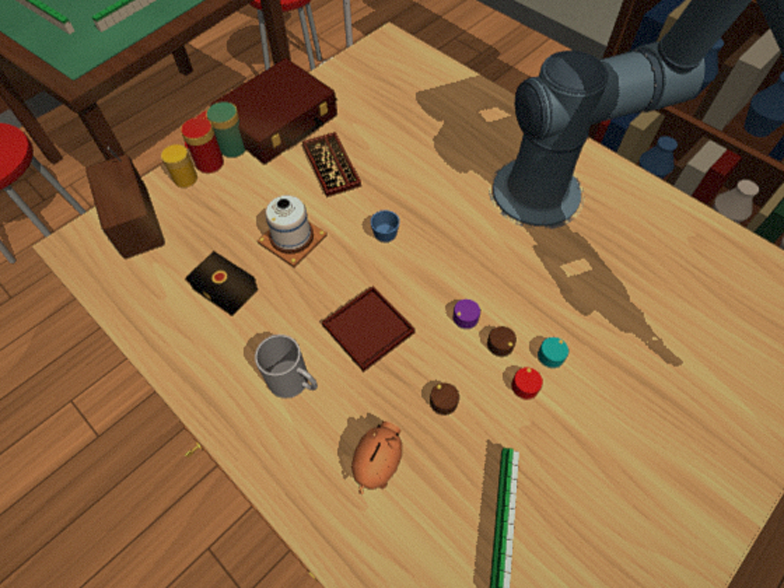

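The top view shows five round lids (784x588 pixels). Two are dark brown, at (319,271) and (319,343). The others are red (280,328), turquoise (281,365) and purple (357,343). The two brown ones are lid_a and lid_b, since the task rules out the colours. The caddy is at (540,290) and the tray at (412,275). Next I'll measure these from the depth and take wrist close-ups.

Run:
```python
from h import *
import pickle
f=pickle.load(open("f.pkl","rb"))["top"]; C=cloud(f)
def top(u,v,r,z0,z1,n):
    c=C[int(v/1.4)-r:int(v/1.4)+r,int(u/1.4)-r:int(u/1.4)+r].reshape(-1,3); m=(c[:,2]>z0)&(c[:,2]<z1); c=c[m]
    (x,y),rad=cv2.minEnclosingCircle((c[:,:2]*1000).astype(np.float32))
    print(n,c.mean(0).round(4),"circ",x,y,rad,np.median(c[:,2]),len(c))
top(319,271,12,.03,.06,"l1");top(319,343,12,.03,.06,"l2");top(280,328,12,.03,.06,"red");top(281,365,12,.03,.06,"turq");top(357,343,12,.03,.06,"pur")
top(538,290,22,.1,.118,"shoulder");top(542,289,12,.12,.14,"neck");top(412,275,24,.0,.012,"trayfloor");top(412,275,28,.014,.03,"traywall")
from cell import bot
q=bot.sense()["ee_rot"]; print(Ro.from_quat(q).as_matrix().round(3))
w=bot.grab_frame("wrist");print(w["hand_eye"],w["vfov"],w["cx"],w["cy"])
for p in [(.44,-.25),(.45,.2),(.35,.2)]:
  for yaw in np.radians(range(-180,180,30)):
    R=Ro.from_euler('z',yaw)*Ro.from_quat([1,0,0,0])
    s=bot.solve_ik([*p,.2],R.as_quat()); print(p,round(np.degrees(yaw)),None if s is None else (s[0].round(2),s[5].round(2)),end=';')
```

```text
l1 [0.566  0.1967 0.0352] circ 566.4664916992188 196.9860382080078 27.72553825378418 0.034807266970570724 194
l2 [0.3919 0.1991 0.0343] circ 391.3285217285156 198.3721923828125 27.51498794555664 0.03407519465024584 190
red [0.4295 0.2912 0.0349] circ 429.3818359375 291.66583251953125 27.704998016357422 0.03474339346438471 190
turq [0.3396 0.289  0.0349] circ 338.948486328125 289.2671813964844 27.626232147216797 0.03447382438419185 195
pur [0.3917 0.1048 0.0343] circ 392.04583740234375 105.28504943847656 26.71442985534668 0.03420759356380157 192
shoulder [ 0.5121 -0.3156  0.1094] circ 512.8352661132812 -318.6630859375 44.698463439941406 0.10967772627127476 440
neck [ 0.5129 -0.3187  0.1276] circ 513.3941040039062 -318.68426513671875 21.78704261779785 0.1274880517872803 142
trayfloor [ 0.5582 -0.0277  0.0055] circ 557.5173950195312 -30.33255958557129 112.85456085205078 0.0053900911815025765 1631
traywall [ 0.556  -0.0224  0.0195] circ 556.1312255859375 -22.997299194335938 97.44818878173828 0.019593502880530453 284
[[-0.963  0.27  -0.001]
 [ 0.27   0.963 -0.002]
 [ 0.    -0.002 -1.   ]]
[... 1383 characters left out ...]
p.float64(0.19));(0.45, 0.2) 120 (np.float64(0.19), np.float64(-0.34));(0.45, 0.2) 150 (np.float64(0.19), np.float64(-0.86));(0.35, 0.2) -180 (np.float64(0.24), np.float64(-1.33));(0.35, 0.2) -150 (np.float64(0.24), np.float64(-1.86));(0.35, 0.2) -120 (np.float64(0.24), np.float64(-2.38));(0.35, 0.2) -90 None;(0.35, 0.2) -60 None;(0.35, 0.2) -30 (np.float64(0.24), np.float64(2.33));(0.35, 0.2) 0 (np.float64(0.24), np.float64(1.81));(0.35, 0.2) 30 (np.float64(0.24), np.float64(1.28));(0.35, 0.2) 60 (np.float64(0.24), np.float64(0.76));(0.35, 0.2) 90 (np.float64(0.24), np.float64(0.24));(0.35, 0.2) 120 (np.float64(0.24), np.float64(-0.29));(0.35, 0.2) 150 (np.float64(0.24), np.float64(-0.81));
```

```bash
cat >> h.py <<'E'
def Q(yaw): return (Ro.from_euler('z',yaw)*Ro.from_quat([1,0,0,0])).as_quat()
def wrist():
    s=bot.sense(); f=bot.grab_frame("wrist")
    T=np.eye(4); T[:3,:3]=Ro.from_quat(s["ee_rot"]).as_matrix(); T[:3,3]=s["ee_pos"]
    M=np.linalg.inv(T@f["hand_eye"]); f["R"],f["t"]=M[:3,:3],M[:3,3]
    return f
def proj(f,p):
    c=f["R"]@np.asarray(p)+f["t"]; fl=f["depth"].shape[0]/2/np.tan(np.radians(f["vfov"])/2)
    return np.array([c[0]/c[2]*fl+f["cx"],c[1]/c[2]*fl+f["cy"]])
def ortho(f,c,z,half=.05,px=400):
    "rectified view of plane z about c: columns +x, rows -y"
    k=np.array([[-1,-1],[1,-1],[1,1],[-1,1]])*half
    src=np.float32([proj(f,[c[0]+a,c[1]+b,z]) for a,b in k])
    dst=np.float32([[0,px],[px,px],[px,0],[0,0]])
    return cv2.warpPerspective(f["color"],cv2.getPerspectiveTransform(src,dst),(px,px),flags=cv2.INTER_CUBIC)[...,::-1]
E
python3 - <<'E'
from h import *
import pickle
fs=pickle.load(open("f.pkl","rb"))
bot.goto([.45,.2,.17],Q(np.pi)); print(bot.sense()["clock"])
w=wrist(); fs["lids"]=w; pickle.dump(fs,open("f.pkl","wb"))
C=cloud(w)
for n,c0 in(("l1",(.566,.197)),("l2",(.392,.199))):
    m=(np.hypot(C[...,0]-c0[0],C[...,1]-c0[1])<.045)&(C[...,2]>.03)&(C[...,2]<.045)
    c=C[m]; print(n,cv2.minEnclosingCircle((c[:,:2]*1000).astype(np.float32)),np.median(c[:,2]),len(c))
a=np.hstack([ortho(w,(.566,.197),.034),ortho(w,(.392,.199),.034)])
b=np.hstack([ortho(fs["scene"],(.513,-.3187),.11,.065,300),ortho(fs["top"],(.513,-.3187),.11,.065,300)])
cv2.imwrite("pics/lids.png",a); cv2.imwrite("pics/cad.png",b)
E
```

```text
2.0
l1 ((564.7322998046875, 195.3626251220703), 27.757741928100586) 0.03339590500547747 2032
l2 ((390.48626708984375, 197.2926788330078), 27.77570343017578) 0.03311596641638988 3157
```

View pics/lids.png

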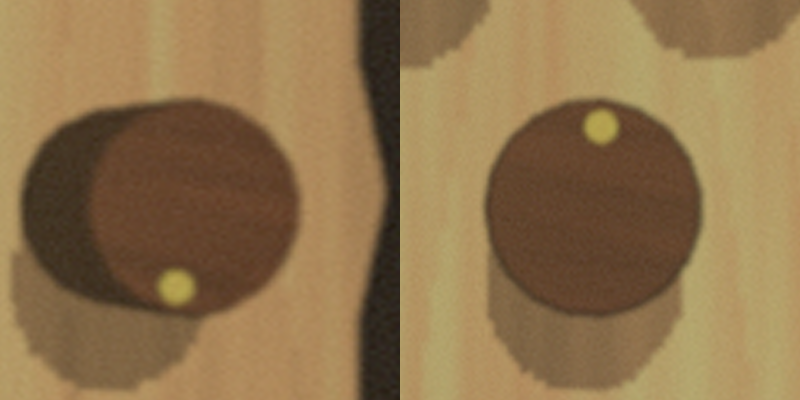

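View pics/cad.png

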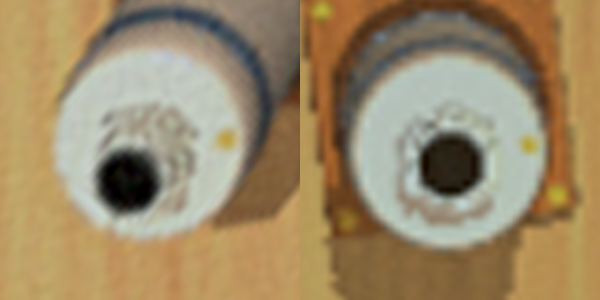

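Left crop: lid L1 at world (0.565,0.195), dot at (176,287), about −103°. Right crop: lid L2 at world (0.390,0.197), dot at (601,127), about +85°. Both are the plain dark-wood lids, not the coloured look-alikes. The caddy crops show the shoulder dot at (227,139) and (529,145), about +4°. The mouth clearance is only 1 mm radial, so I'll measure the neck from two opposite wrist yaws to cancel the calibration bias.

Run:
```python
from h import *
import pickle
fs=pickle.load(open("f.pkl","rb")); c0=np.array([.5128,-.3187]); ims=[]
def circfit(p):
    A=np.c_[2*p,np.ones(len(p))]; s=np.linalg.lstsq(A,(p**2).sum(1),rcond=None)[0]; return s[:2],np.sqrt(s[2]+s[0]**2+s[1]**2)
for yaw in(np.radians(185),np.radians(5)):
    d=.045*np.array([np.cos(yaw),np.sin(yaw)])
    bot.goto([*(c0-d),.28],Q(yaw)); w=wrist(); C=cloud(w)
    fs[f"cad{yaw:.1f}"]=w
    r=np.hypot(C[...,0]-c0[0],C[...,1]-c0[1])
    for n,a,b,R in(("neck",.122,.135,.03),("shoulder",.104,.115,.055)):
        m=((r<R)&(C[...,2]>a)&(C[...,2]<b)); c=C[m]; h=cv2.convexHull((c[:,:2]*1000).astype(np.float32))[:,0]
        print(n,circfit(h),cv2.minEnclosingCircle(h),np.median(c[:,2]))
    im=ortho(w,c0,.11,.05); ims.append(im)
    o=ortho(w,c0,.11,.05); hsv=cv2.cvtColor(o,cv2.COLOR_BGR2HSV)
    v,u=np.mgrid[:400,:400]; X=(u-200)*.25; Y=-(v-200)*.25
    m=(hsv[...,1]>90)&(hsv[...,0]>15)&(hsv[...,0]<35)&(abs(np.hypot(X,Y)-35)<6); print("dot",m.sum(),X[m].mean(),Y[m].mean())
pickle.dump(fs,open("f.pkl","wb")); cv2.imwrite("pics/cad2.png",np.hstack(ims)); print(bot.sense()["clock"])
```

```text
neck (array([ 512.56650484, -321.41089057]), np.float64(21.647325290039063)) ((512.6857299804688, -321.4870910644531), 21.943798065185547) 0.12722494825356084
shoulder (array([ 512.58308485, -321.33570429]), np.float64(42.486481297052165)) ((512.396484375, -321.3424987792969), 42.99851608276367) 0.10903161925650076
dot 592 34.56545608108108 1.991554054054054
neck (array([ 512.32803984, -321.87442361]), np.float64(21.56905248983912)) ((512.2923583984375, -321.8851013183594), 21.82578468322754) 0.12715145727576296
shoulder (array([ 512.4389376 , -321.81152641]), np.float64(42.48071820853644)) ((512.4376220703125, -321.8823547363281), 42.73514938354492) 0.10895906238466278
dot 570 34.14736842105263 1.6995614035087718
6.65
```

View pics/cad2.png

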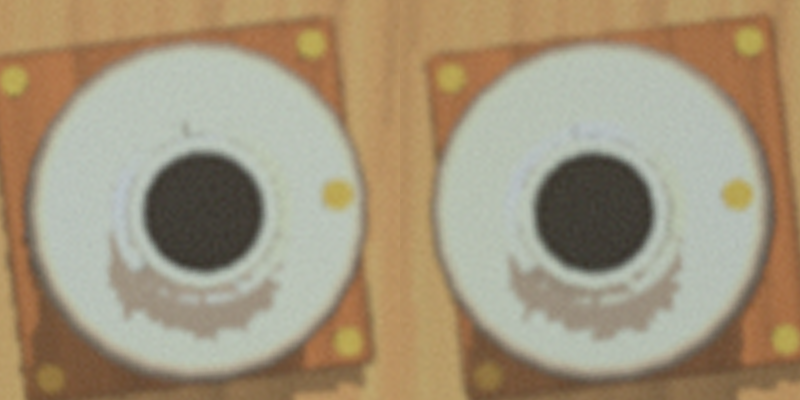

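The two views agree: neck axis at (0.5125,−0.3216), with the dot at (337,193) and (737,193), so the caddy yaw is about 7.6°. I'll pick L1, centring it with two perpendicular squeezes, and bring it over the neck with the dots in line.

```bash
cat >> h.py <<'E'
CAD=np.array([.5125,-.3216]); CY=np.radians(7.6); ZS=.110; H=.004
def pick(c,g,first):
    bot.gripper_to(.085,30); bot.goto([*c,.08],Q(first)); bot.movel([*c,H],vel=.2)
    bot.gripper_to(.03,25); bot.gripper_to(.072); bot.goto([*c,H],Q(g)); bot.gripper_to(.03,50)
    s=bot.sense(); print("width",s["gripper_width"],s["ee_pos"],s["force"].round(2),s["finger_force"]); bot.movel([*c,.10],vel=.2)
def st(tag=""):
    s=bot.sense(); p=s["ee_pos"]; R=Ro.from_quat(s["ee_rot"]).as_matrix()
    print(tag,"t%.1f"%s["clock"],"h=%.1fmm"%((p[2]-H-ZS)*1e3),"xy",((p[:2]-CAD)*1e3).round(1),"yaw%.1f"%np.degrees(np.arctan2(R[1,0],R[0,0])),"F",s["force"].round(1),"T",s["torque"].round(3),"w%.4f"%s["gripper_width"])
    return s
E
python3 - <<'E'
from h import *
pick((.5647,.1953),np.radians(60),np.radians(150))
st("lifted")
y0=np.radians(60)+CY+np.radians(103.4)
bot.goto([*CAD,ZS+H+.05],Q(y0)); st("over")
bot.movel([*CAD,ZS+H+.024],vel=.1); st()
E
```

```text
width 0.054627671172572945 [0.56502588 0.1953568  0.00433144] [ 0.43 -1.12  3.33] 52.90436625480652
lifted t12.4 h=-15.2mm xy [ 51.2 516.7] yaw60.0 F [-0.5 -0.4 -1.7] T [-0.079  0.026  0.012] w0.0547
over t14.8 h=49.6mm xy [0.1 0.5] yaw171.0 F [-0.2 -0.2 -1.3] T [ 0.036 -0.     0.035] w0.0547
 t15.2 h=23.1mm xy [-0.3  0.6] yaw171.0 F [ 0.3  0.8 -1.3] T [ 0.007 -0.042  0.065] w0.0544
```

Run:
```python
from h import *
r=bot.movel([*CAD,ZS+H+.006],vel=.03,f_stop=5); print(r); st("down")
```

```text
True
down t15.8 h=7.8mm xy [-0.1  0. ] yaw171.0 F [0.6 0.7 3.8] T [ 0.139  0.066 -0.015] w0.0546
```

It dropped over the neck to 7.8 mm, as expected. I'll turn clockwise along the thread in small steps and watch the moment.

```bash
cat >> h.py <<'E'
def turn(y0,a0,a1,z,step=6,tmax=.2):
    "turn clockwise from a0 to a1 deg past dots in line, following the thread with z admittance; stop past tmax"
    a=a0
    while a<a1:
        n=min(a+step,a1); z-=.024/360*(max(n,25)-max(a,25)); a=n
        bot.goto([*CAD,z],Q(y0-np.radians(a)))
        s=st(f"a{a:.0f}"); fz=s["force"][2]+1.5
        z+=np.clip(fz*8e-5,-.0004,.0004)
        if abs(s["torque"][2])>tmax: print("STOP");break
    return a,z
E
python3 - <<'E'
from h import *
y0=np.radians(60)+CY+np.radians(103.4)
print(turn(y0,0,60,ZS+H+.008,step=10))
E
```

```text
a10 t16.1 h=7.6mm xy [-0.2  0.1] yaw161.2 F [ 1.1 -0.4 -0.8] T [-0.051 -0.015 -0.005] w0.0546
a20 t16.4 h=7.7mm xy [-0.2  0.2] yaw151.3 F [-0.2 -0.6 -1.2] T [-0.012 -0.014 -0.003] w0.0548
a30 t16.7 h=7.6mm xy [-0.1  0.1] yaw141.3 F [ 0.4 -0.2 -1.1] T [-0.022  0.032 -0.007] w0.0550
a40 t17.0 h=6.8mm xy [-0.2  0.2] yaw131.3 F [-0.2 -0.3 -2.6] T [-0.033  0.016 -0.021] w0.0546
a50 t17.2 h=6.1mm xy [-0.2  0.1] yaw121.3 F [ 0.5  0.4 -2.5] T [-0.002  0.021  0.061] w0.0547
a60 t17.5 h=5.5mm xy [-0.1  0.1] yaw111.3 F [ 0.2  0.2 -3.6] T [0.006 0.021 0.015] w0.0547
(60, np.float64(0.11944548342759378))
```

Run:
```python
from h import *
y0=np.radians(60)+CY+np.radians(103.4)
print(turn(y0,60,160,.1194,step=4))
bot.pause(.2); st()
```

```text
a64 t17.8 h=5.2mm xy [ 0.1 -0.1] yaw107.3 F [ 0.5  0.3 -1.5] T [-0.013  0.015  0.016] w0.0548
a68 t18.0 h=4.9mm xy [ 0. -0.] yaw103.2 F [-0.4  0.5 -2.4] T [-0.044  0.055 -0.05 ] w0.0547
a72 t18.3 h=4.6mm xy [ 0.1 -0.1] yaw99.2 F [-0.1 -0.2 -1.7] T [-0.012 -0.066  0.005] w0.0546
a76 t18.5 h=4.3mm xy [ 0.  -0.1] yaw95.2 F [-0.4  0.2 -2.2] T [-0.025 -0.04  -0.03 ] w0.0544
a80 t18.8 h=4.2mm xy [ 0.2 -0.1] yaw91.2 F [-0.2 -0.9 -0.9] T [-0.002 -0.036 -0.058] w0.0546
a84 t19.0 h=4.1mm xy [ 0.2 -0.2] yaw87.2 F [-0.4  0.4 -0.2] T [ 0.054  0.043 -0.077] w0.0546
a88 t19.3 h=4.0mm xy [ 0.3 -0.4] yaw83.2 F [0.4 0.  1.7] T [-0.087  0.055 -0.113] w0.0546
a92 t19.5 h=3.9mm xy [ 0.3 -0.2] yaw79.1 F [0.  0.3 2.2] T [ 0.027 -0.038 -0.159] w0.0546
a96 t19.8 h=3.8mm xy [-0.  -0.1] yaw75.1 F [-2.6  0.2  2.9] T [-0.076  0.282 -0.173] w0.0544
a100 t20.0 h=3.8mm xy [-0.1 -0.6] yaw71.1 F [-1.5 -3.   1.5] T [-0.472  0.434 -0.256] w0.0544
STOP
(100, np.float64(0.11789238834173953))
 t20.2 h=3.8mm xy [-0.1 -0.5] yaw71.1 F [-3.8 -3.2  1.7] T [-0.699  0.447 -0.141] w0.0545
```

L1 binds: past about 80° the moment climbs steadily to 0.26 N m, with the underside stuck 3.8 mm above the shoulder. It is the lid that doesn't fit. I'll back it off along the thread, lift it, and set it in the tray.

Run:
```python
from h import *
y0=np.radians(60)+CY+np.radians(103.4)
z=.1180
for a in range(90,-1,-10):
    zz=ZS+H+.0080-.024/360*max(a-25,0)+.0003   # nominal thread height seen on the way down
    z=max(z,zz) ; bot.goto([*CAD,z],Q(y0-np.radians(a)))
    if a%30==0: st(f"back{a}")
print(bot.movel([*CAD,ZS+H+.045],vel=.06,f_stop=12)); st("up")
```

```text
back90 t20.5 h=4.0mm xy [0.4 0.2] yaw80.9 F [-0.1 -1.2  0.4] T [-0.267 -0.172  0.214] w0.0546
back60 t21.4 h=5.5mm xy [-0.3  0.3] yaw110.7 F [-1.   0.2 -2.7] T [ 0.055 -0.043 -0.018] w0.0546
back30 t22.3 h=8.2mm xy [ 0.2 -0.1] yaw140.6 F [ 0.6 -0.3 -1.6] T [ 0.05  -0.065  0.029] w0.0543
back0 t23.2 h=8.4mm xy [ 0. -0.] yaw170.6 F [-0.5  1.1 -1.4] T [-0.009  0.    -0.026] w0.0546
False
up t23.9 h=44.8mm xy [-0.2  0.1] yaw171.0 F [ 0.3 -0.2 -1.4] T [-0.028 -0.011 -0.049] w0.0549
```

Run:
```python
from h import *
T=(.5565,-.024)
bot.goto([*T,.10],Q(np.radians(130)))
print(bot.movel([*T,.006+H-.003],vel=.06,f_stop=4)); s=st(); print(s["ee_pos"])
bot.gripper_to(.075,30); bot.movel([*T,.10],vel=.2)
pick((.3905,.1973),np.radians(90),np.radians(60)); st("lifted")
y0=np.radians(90)+CY+np.radians(120-85)
bot.goto([*CAD,ZS+H+.05],Q(y0)); st("over"); bot.pause(.2)
f=bot.grab_frame("top"); cv2.imwrite("pics/t2.png",cv2.resize(f["color"][120:290,200:450,::-1],(750,510),interpolation=cv2.INTER_CUBIC))
r=bot.movel([*CAD,ZS+H+.006],vel=.04,f_stop=5); print(r); st("down")
```

```text
True
 t26.5 h=-103.7mm xy [ 43.8 297.7] yaw130.0 F [-1.8  0.2  4.6] T [0.022 0.124 0.011] w0.0547
[ 0.55627868 -0.02391684  0.01031582]
width 0.054644409418808985 [0.39063969 0.19733558 0.00436422] [-1.93 -0.45  4.99] 52.171754610026255
lifted t31.9 h=-15.0mm xy [-122.8  518.7] yaw90.0 F [ 0.3  0.8 -2.1] T [-0.011  0.07   0.018] w0.0547
over t33.8 h=49.5mm xy [0.1 1. ] yaw132.6 F [ 0.6 -0.  -0.9] T [-0.003 -0.002 -0.004] w0.0545
True
down t35.0 h=7.9mm xy [-0.2  0.2] yaw132.6 F [-0.3  0.2  5.1] T [ 0.107  0.065 -0.001] w0.0549
```

View pics/t2.png

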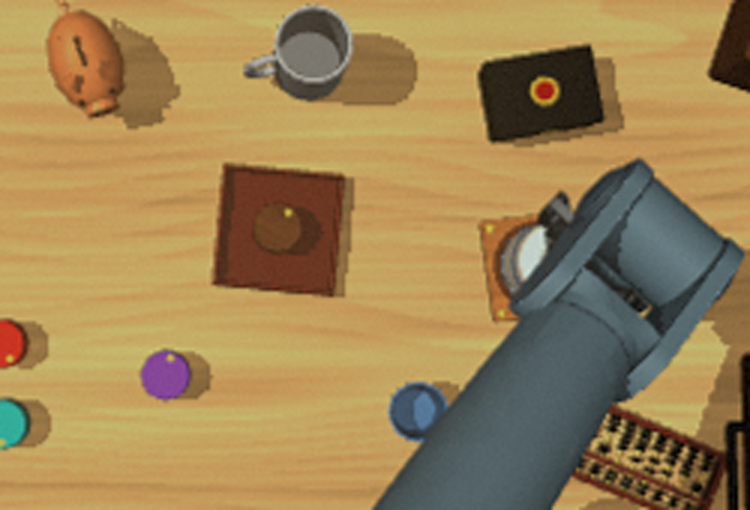

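L1 lies flat in the tray at (277,228), with nothing else disturbed. L2 is seated on the neck at 7.9 mm, so I'll screw it down.

Run:
```python
from h import *
y0=np.radians(90)+CY+np.radians(120-85)
a,z=turn(y0,0,100,ZS+H+.008,step=10)
if a==100: a,z=turn(y0,a,165,z,step=4,tmax=.22)
bot.pause(.2); st(); print(a,z)
```

```text
a10 t35.3 h=7.7mm xy [-0.1  0.1] yaw122.8 F [-0.5 -0.2 -0. ] T [ 0.049 -0.014  0.038] w0.0545
a20 t35.6 h=7.8mm xy [-0.1  0.1] yaw112.9 F [ 0.6 -0.4 -1.1] T [ 0.043 -0.04   0.   ] w0.0544
a30 t35.9 h=7.7mm xy [-0.1  0. ] yaw102.9 F [-0.4 -0.2 -1.6] T [-0.009 -0.022  0.019] w0.0545
a40 t36.2 h=7.0mm xy [-0.1  0.1] yaw92.9 F [ 0.2  0.5 -3. ] T [-0.028  0.032  0.06 ] w0.0548
a50 t36.5 h=6.3mm xy [-0.   0.1] yaw82.9 F [ 0.1  0.2 -2.4] T [0.    0.003 0.055] w0.0546
a60 t36.8 h=5.6mm xy [0.  0.1] yaw73.0 F [ 0.1 -0.1 -3. ] T [ 0.014  0.003 -0.013] w0.0551
a70 t37.1 h=4.9mm xy [0.1 0. ] yaw63.0 F [ 1.3 -0.5 -2.8] T [0.028 0.013 0.018] w0.0547
a80 t37.4 h=4.1mm xy [0. 0.] yaw53.0 F [-0.3  0.2 -2.4] T [ 0.014 -0.005  0.044] w0.0542
a90 t37.7 h=3.4mm xy [0. 0.] yaw43.0 F [-0.5  1.  -1.7] T [0.097 0.008 0.061] w0.0547
a100 t38.0 h=2.7mm xy [0.1 0. ] yaw33.0 F [ 0.7  1.3 -1.2] T [ 0.1   -0.054 -0.049] w0.0548
a104 t38.2 h=2.4mm xy [0.1 0. ] yaw28.9 F [ 0.8  0.8 -2.4] T [ 0.095 -0.042  0.026] w0.0543
a108 t38.5 h=2.1mm xy [0.1 0. ] yaw24.8 F [ 0.1  1.2 -1.7] T [ 0.149  0.016 -0.012] w0.0545
a112 
[... 321 characters left out ...]
T [ 0.175  0.001 -0.008] w0.0541
a128 t39.7 h=0.6mm xy [0. 0.] yaw4.8 F [ 0.6  0.8 -0.6] T [0.178 0.005 0.041] w0.0544
a132 t40.0 h=0.5mm xy [0.1 0. ] yaw0.8 F [ 0.2  1.3 -0.9] T [ 0.183 -0.006  0.075] w0.0546
a136 t40.2 h=0.5mm xy [0.2 0. ] yaw-3.2 F [0.3 2.2 0.5] T [ 0.343  0.131 -0.026] w0.0545
a140 t40.5 h=0.4mm xy [0.2 0. ] yaw-7.2 F [-1.4  2.3  2.4] T [ 0.391  0.144 -0.082] w0.0545
a144 t40.7 h=0.4mm xy [ 0.1 -0. ] yaw-11.2 F [-1.1  2.6  3.4] T [ 0.412  0.256 -0.13 ] w0.0542
a148 t41.0 h=0.4mm xy [ 0.1 -0.1] yaw-15.3 F [-0.9  2.2  3.6] T [ 0.306  0.201 -0.278] w0.0545
STOP
 t41.2 h=0.4mm xy [ 0.1 -0.1] yaw-15.3 F [-0.7  2.4  3. ] T [ 0.398  0.134 -0.062] w0.0546
148 0.11466725042059364
```

```bash
python3 - <<'E'
from h import *
y0=np.radians(90)+CY+np.radians(120-85)
def avg(): return np.mean([(bot.pause(.02),bot.sense()["torque"][2])[1] for _ in range(12)])
print("Tz",avg())
for a in(150,152,154):
    bot.goto([*CAD,.1146],Q(y0-np.radians(a))); t=avg(); st(); print(a,"Tz",t)
    if abs(t)>.2: break
bot.gripper_to(.075,30); bot.movel([*CAD,.22],vel=.15)
d=.045*np.array([np.cos(CY),np.sin(CY)])
bot.goto([*(CAD-d),.28],Q(CY)); w=wrist(); C=cloud(w)
r=np.hypot(*(C[...,:2]-CAD).transpose(2,0,1))
print("top z",np.median(C[...,2][(r<.022)]),"shoulder",np.median(C[...,2][(r<.042)&(r>.034)]))
cv2.imwrite("pics/fin.png",ortho(w,CAD,.144)); 
bot.goto([.35,.0,.35],Q(np.radians(90))); f=bot.grab_frame("scene"); cv2.imwrite("pics/fin2.png",cv2.resize(f["color"][...,::-1],(784,588))); print(bot.sense()["clock"])
E
python3 -c "
import cv2,numpy as np
a=cv2.imread('pics/fin.png');b=cv2.imread('pics/fin2.png');c=np.zeros((400,800,3),np.uint8);c[:,:300]=cv2.resize(a,(300,400))if 0 else 0;c[:300,:300]=cv2.resize(a,(300,300));c[:375,300:]=cv2.resize(b,(500,375));cv2.imwrite('pics/fin3.png',c)"
```

```text
Tz -0.034378912141559956
 t41.8 h=0.4mm xy [-0.1 -0. ] yaw-17.4 F [-0.8 -0.   1.4] T [ 0.152  0.201 -0.093] w0.0544
150 Tz -0.14903251593670494
 t42.3 h=0.4mm xy [-0.2 -0. ] yaw-19.4 F [-2.4  0.6  1. ] T [ 0.054  0.4   -0.119] w0.0548
152 Tz -0.07635179834235432
 t42.7 h=0.4mm xy [-0.3 -0. ] yaw-21.4 F [-3.8  0.5  1.1] T [0.047 0.7   0.011] w0.0545
154 Tz 0.011582665588041855
top z 0.14346754728526628 shoulder 0.36100132867144946
45.9417
```

View pics/fin3.png

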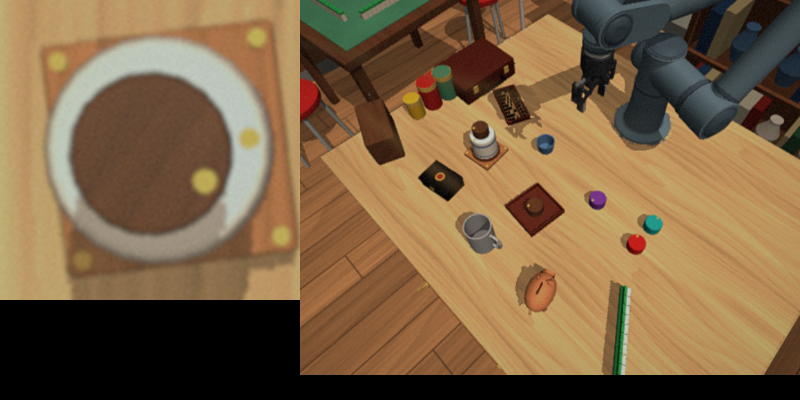

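The lid's dot is at (204,181), so it turned about 156°, and its top is 34.5 mm above the shoulder as measured before. It looks seated. The last torque readings were muddied by side load, so I'll re-grip once (about 25 s are left) and check gently that it is snug.

Run:
```python
from h import *
def avg(): return np.mean([(bot.pause(.01),bot.sense()["torque"][2])[1] for _ in range(10)])
y=np.radians(60); z=ZS+H
bot.goto([*CAD,.22],Q(y)); bot.movel([*CAD,z],vel=.15); bot.gripper_to(.03,50); t0=avg(); st(); print("T0",t0)
for a in range(2,15,2):
    bot.goto([*CAD,z],Q(y-np.radians(a))); t=avg(); print(a,"Tz",round(t,3))
    if abs(t)>.22: break
st()
bot.gripper_to(.075,30); bot.movel([*CAD,.22],vel=.15)
d=.045*np.array([np.cos(CY),np.sin(CY)])
bot.goto([*(CAD-d),.28],Q(CY)); w=wrist(); C=cloud(w)
r=np.hypot(*(C[...,:2]-CAD).transpose(2,0,1)); print("top z",np.median(C[...,2][(r<.022)]))
o=ortho(w,CAD,.144); hsv=cv2.cvtColor(o,cv2.COLOR_BGR2HSV); v,u=np.mgrid[:400,:400]; X=(u-200)*.25; Y=-(v-200)*.25
m=(hsv[...,1]>90)&(hsv[...,2]>130)&(hsv[...,0]>20)&(hsv[...,0]<35)&(np.hypot(X,Y)<26); print("dot deg",m.sum(),np.degrees(np.arctan2(Y[m].mean(),X[m].mean())),bot.sense()["clock"])
```

```text
t48.6 h=1.8mm xy [-0.3 -0. ] yaw60.0 F [-6.   3.5  6.3] T [0.473 0.803 0.026] w0.0544
T0 -0.00700415913609517
2 Tz 0.133
4 Tz 0.216
6 Tz 0.284
 t49.6 h=1.9mm xy [-0.5 -0.1] yaw54.1 F [-7.3  2.9  7.2] T [0.424 0.913 0.331] w0.0545
top z 0.1435049336331694
dot deg 900 -35.41488709009545 51.6167
```

Snug: the moment rose straight to 0.28 N m and the lid height did not change. The lid is home, so I'm handing in.

```bash
python3 -c "
from cell import bot
print(bot.sign_off())"
```

```text
the job is handed in; nothing more can be done
None
```

The job is handed in: the lid that fits, the one nearer the robot, is screwed snug onto the caddy's shoulder, the one that bound about 4 mm short lies flat in the rosewood tray, and the last camera view showed nothing else moved.

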